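# Nest the beakers on the carrier and hold the conveyor's run dial

## Robot

A 6-joint arm with a two-finger parallel gripper is mounted at the origin on the work surface. World frame = base frame: x ahead of the robot, y to its left, z up, the work surface at z = 0. Lengths are in mm, angles in rad, forces in N, time in s.
With the tool pointing down it reaches from about 425 to 950 mm from the base axis. Payload 3.5 kg.
Tool frame: the origin (TCP) lies at the centre of the arm's flange, where the gripper is bolted on; the fingertips stand 173 mm ahead of it and the grasp point (between the pads) lies 155 mm ahead of it; z points along the fingers, y is the direction in which the jaws open and shut (so a half turn about z gives the same grasp; the last joint's range is limited). The gripper opens to 85 mm and grips with 20 to 120 N. Pads are 22 mm wide; open, the fingers measure 114 mm over their backs; the gripper's body (76 mm by 85 mm) begins 54 mm behind the grasp point. The pads swing forward as they close: fully open they stand 13 mm farther back than shut.
Start: joints at [-1.393, 0.286, 1.577, -0, 1.279, -0.15], TCP at [217.347, -639.037, 404.725] pointing down, gripper open.
Joint ranges: [-2.77, 2.77], [-0.9, 2.22], [0.21, 2.48], [-1.53, 4.67], [0.24, 2.81], [-2.84, 2.84]. Speed limits (rad/s): [2.79, 2.79, 3.14, 3.14, 3.14, 3.14].

## Interface

Orientations are given as a unit quaternion [x, y, z, w].
In Python, from station import manip gives the robot as it stands.
- The arm moves only by the tool jog_arm, never from a script. Its argument "series" is a list of rows, each a list of 5 numbers: the shift along the tool's x, y, z in m, then the turn about the tool's z in degrees, then the closure, from 0 (fully open) to 1 (shut). In form: [[dx, dy, dz, roll, hand], ...]. A call has 1 to 8 rows; each row shifts and turns the commanded pose from where the row before left it, along the tool's axes as they then stand; what a row does not reach is not made up. A row lasts 1/8 s, in which the tool goes at most 62.5 mm and 10.7 degrees, less where a joint would pass 70% of its speed; a pose out of reach is approached as far as the arm can. A call is refused whole if a number of a shift passes 0.0625 or a number of a turn 10.7, either way. A call with a gripper value outside its range is refused whole. The fingers move at their own pace and stop on an object; "newtons" is the grip in N (left out, the last holds). Time passes only in rows, so rows that do not move let the fingers close. It gives the time, the measured TCP pose, the force and the opening at its end, in the units of the state.
- manip.state(): the state, without advancing time (a new reading comes with each control period).
- manip.read_camera(name): name is "scene" or "top" or "wrist"; returns (picture, depth): 420x560x3 uint8, red, green, blue; 420x560 float32, mm along the optical axis (not along the pixel's ray), 0 where there is no reading.
- manip.camera_model(name): a dict with "mtx" (3x3 intrinsics, pixels), "D" ([k1, k2, p1, p2, k3] as OpenCV has them; the pictures are not rectified), "origin" and "orientation" of the camera in the world; the wrist camera has in their place "T_tool_cam" (4x4, takes a point from camera to tool coordinates, whose origin is the TCP and whose axes are the flange's). Camera axes: x right, y up, looking along -z (the intrinsics and any distortion apply to the point x, -y, -z); pixel columns grow to the right and rows downward; lengths in mm; the calibration is good to about 2 mm. A picture is of the moment at which its call begins: read the wrist's pose just before it. camera_model takes no time and is no camera call.
- manip.close_job(): hands the job in, once; it reports no verdict.
The state is a dict: "clock": time; "joints": joint angles; "joint_velocities": joint speeds; "joint_efforts": joint torques, N m; "tcp_pos": TCP position; "tool_rot": TCP orientation; "ft_force": force on the tool from outside, world axes, zero at the start; "wrist_torque": the same for the moment, N m; "width": opening from 0.0 (shut) to 1.0 (fully open).
Only numpy, scipy, OpenCV 4.12 (cv2) and the standard library are available. Lean on these libraries where they do the work, as an engineer would, in place of code of your own. Each camera call takes 0.05 s, during which the arm holds its last target. There are 200 camera calls.

## Task

Nest the two loose steel beakers into the matching one that stands on the conveyor's carrier plate, so that all three form one straight stack, and let go of them. Then press down the spring-return dial of the run control, past its first two clicks into the third notch but not on to the end stop, and finish while still holding it there: do not let go, as the conveyor runs only while the dial is held. Leave the other things on the table where they are.

Things in the scene. Friction and masses are not known exactly. Their poses are not given: they have to be found in the camera images.
- beaker_a: stainless steel stacking beaker on the carrier plate, the bottom of the stack; 90 mm tall, wall 3 mm, about 120 g: collar 67 mm across outside, 61 inside, from 56 mm up to the rim at 90 mm; below it a flat shoulder and a body tapering from 56 mm across to a 36 mm foot. Origin under the centre of the foot, z up
- beaker_b: The same beaker as beaker_a, loose and upright on the table before the robot; origin under the centre of its foot, z up. May go in the middle or on top. Grip it by the collar (67 mm across, 56 to 90 mm up; the tapered body is narrower). Nested, it has 2.5 mm play all round and its shoulder rests on the lower beaker's rim, its origin 34 mm above the lower one's.
- beaker_c: The same beaker as beaker_a, loose and upright on the table before the robot; origin under the centre of its foot, z up. May go in the middle or on top. Grip it by the collar (67 mm across, 56 to 90 mm up; the tapered body is narrower). Nested, it has 2.5 mm play all round and its shoulder rests on the lower beaker's rim, its origin 34 mm above the lower one's.
- carrier_top (a point): centre of the top face of the flat grey carrier plate, 320 x 178 mm (x by y), 52 mm above the table, lying on the blue rollers of a low steel conveyor (460 mm along its x, 220 mm wide); fixed, z up
- control_box: run control: fixed grey box 90 x 90 mm, 135 mm high, on a steel foot 150 x 130 mm and 6 mm thick; origin at the centre of its underside, z up. The black dial (80 mm disc) is on its -y side face, with a steel lever that points towards the box's -x and ends in a level black bar; three small studs on the disc come to a steel index mark at the three notches
- dial_axis (a point): point on the dial's level axis (which runs along the box's y), 110 mm above the table, in the plane of the middle of the press bar; its axes are those of the box; it does not turn
- dial_bar (a point): middle of the black press bar at the lever's end: level, 18 mm thick, 50 mm long along the box's y, 100 mm from the dial's axis, its middle 40 mm out from the box's side face. At rest 44 mm above the axis and 90 mm to its -x side; in the third notch 44 mm below the axis and 90 mm to its -x side. Free space above, in front and below
- run_dial (a joint): angle of the dial, rad: 0 at rest (lever 0.45 rad above level), growing as the bar is pressed down; notches (clicks) at 0.3, 0.6 and 0.9, crests between at 0.15, 0.45, 0.75 and 1.05, end stop at 1.2. The spring always turns it back: about 6 N down on the bar starts it, about 9 N holds it in the third notch, some 2 N more or less at the clicks
- mug: white mug, 64 mm across, 70 mm tall, on the carrier plate; origin under its centre; not to be moved
- bowl: white bowl, 110 mm across, 42 mm tall; origin under its centre; not to be moved
- brush: washing-up brush lying on the table; not to be moved
- spoon: steel spoon lying on the table; not to be moved
- spray: white bottle, 66 mm across, 190 mm tall, behind the beakers; not to be moved
- salt: grey jar, 76 mm across, 100 mm tall, behind the beakers; not to be moved

How it is judged (in metres and radians):
On the way, in this order (a step that is already met when the one before it is completed fails the run):
1. both loose beakers are nested in the one on the carrier plate, upright, at rest and let go (((horizontal distance between beaker_a and beaker_b below 0.005 m and z of beaker_b in the frame of beaker_a between 0.029 and 0.038 m and horizontal distance between beaker_b and beaker_c below 0.005 m and z of beaker_c in the frame of beaker_b between 0.029 and 0.038 m) or (horizontal distance between beaker_a and beaker_c below 0.005 m and z of beaker_c in the frame of beaker_a between 0.029 and 0.038 m and horizontal distance between beaker_c and beaker_b below 0.005 m and z of beaker_b in the frame of beaker_c between 0.029 and 0.038 m)) and angle between each of beaker_a, beaker_b, beaker_c's own z axis and vertical below 0.08 rad and linear speed of each of beaker_a, beaker_b, beaker_c below 0.03 m/s and z of beaker_a in the frame of carrier_top between -0.005 and 0.005 m and x of beaker_a in the frame of carrier_top between -0.16 and 0.16 m and y of beaker_a in the frame of carrier_top between -0.089 and 0.089 m and contact force between each of beaker_a, beaker_b, beaker_c and the fingers below 0.3 N), for 0.3 s.
2. the dial is pressed into its third notch and held there (value of joint run_dial between 0.78 and 1.02 rad), for 0.4 s.
At the end, for the whole second after the job is handed in: The three beakers stand upright in one nested stack on the carrier plate, each seated (34 mm apart, -5/+4 mm) and centred within 5 mm, at rest, not touched by the fingers; the robot (over 2 N), and nothing else, holds the dial in its third notch (0.78 to 1.02 rad) (all of step 1 and all of step 2 and (contact force between control_box and the fingers above 2 N or contact force between control_box and the arm above 2 N) and contact force between control_box and mug below 0.3 N and contact force between control_box and bowl below 0.3 N and contact force between control_box and brush below 0.3 N and contact force between control_box and spoon below 0.3 N and contact force between control_box and spray below 0.3 N and contact force between control_box and salt below 0.3 N and contact force between control_box and beaker_a below 0.3 N and contact force between control_box and beaker_b below 0.3 N and contact force between control_box and beaker_c below 0.3 N); the arm keeps its last pose, push and grip.
It fails at once if another thing on the table is pushed more than 40 mm (distance of any of mug, bowl, brush, spoon, spray, salt from where it was at the start of the episode above 0.04 m).
It fails at once if another thing on the table is knocked over (angle between any of mug, bowl, spray, salt's own z axis and vertical above 0.5 rad).
It also fails if it takes over 64 s, if anything falls off the work surface, if the arm or the gripper's body presses on something with over 40 N, if the wrist force passes 120 N, or if a joint passes its speed limit or range.

## Working session

There is one attempt and no reset: what is moved stays moved. The work goes in short steps, Python scripts to look and compute and a tool call to move; the robot and the scene stay as the last step left them, time stands still between calls to the robot, and variables do not carry over. Pictures are saved under pics/ and viewed, about 8 in all and at most 12, crops included, and the job is handed in when it is done.

Besides the shell and the picture viewer there is one more tool, called as name(argument=value, ...) on one line, values as JSON. jog_arm: Moves the arm, as the interface text tells. Its arguments: {"type":"object","properties":{"series":{"type":"array","items":{"type":"array","items":{"type":"number"}}},"newtons":{"type":"number"}},"required":["series"]}

```bash
ls; mkdir -p pics; cat > h.py <<'E'
import numpy as np, cv2
from scipy.spatial.transform import Rotation as R
from station import manip
def grab(n,f=None):
    s=manip.state(); p,d=manip.read_camera(n); m=manip.camera_model(n)
    if f: cv2.imwrite('pics/'+f,p[:,:,::-1])
    return s,p,d,m
def cloud(s,d,m):
    h,w=d.shape; K=np.array(m['mtx'],float); D=np.array(m['D'],float)
    u,v=np.meshgrid(np.arange(w),np.arange(h))
    q=cv2.undistortPoints(np.stack([u,v],-1).reshape(-1,1,2).astype(float),K,D).reshape(h,w,2)
    P=np.stack([q[...,0]*d,-q[...,1]*d,-d],-1)
    if 'T_tool_cam' in m:
        T=np.array(m['T_tool_cam']); P=P@T[:3,:3].T+T[:3,3]
        Rm=R.from_quat(s['tool_rot']).as_matrix(); o=np.array(s['tcp_pos'])
    else:
        Rm=R.from_quat(m['orientation']).as_matrix(); o=np.array(m['origin'])
    P=P@Rm.T+o; P[d==0]=np.nan
    return P
E
python3 - <<'E'
from h import *
s,p,d,m=grab('top','top.png'); P=cloud(s,d,m); np.save('top.npy',P)
s2,p2,d2,m2=grab('scene','scene.png'); np.save('scene.npy',cloud(s2,d2,m2))
print(s,m,m2,sep='\n')
E
```

```text
pics
{'clock': 0.0, 'joints': array([-1.39301821e+00,  2.87191773e-01,  1.57819288e+00,  2.87288158e-05,
        1.27860730e+00, -1.50012668e-01]), 'joint_velocities': array([-8.27374353e-04,  7.16219333e-04,  2.20601702e-03,  8.25577088e-04,
       -2.09519304e-03, -4.77733351e-05]), 'joint_efforts': array([ 7.06992741e-04, -4.05976439e+01, -2.92623031e+01, -5.22754772e-05,
        5.81347893e-03, -3.92203731e-06]), 'tcp_pos': array([ 217.29421885, -638.79980974,  403.32068104]), 'tool_rot': array([ 9.86599156e-01,  1.63158408e-01, -2.90458319e-06, -1.19972475e-03]), 'ft_force': array([ 0.27844193, -0.34922176, -0.74639112]), 'wrist_torque': array([-0.02118995, -0.00530737,  0.03209455]), 'width': 1.0015481158426573}
{'mtx': array([[513.39041661,   0.        , 286.01710635],
       [  0.        , 513.39041661, 203.95415755],
       [  0.        ,   0.        ,   1.        ]]), 'D': array([-0.00761117,  0.        ,  0.        ,  0.        ,  0.        ]), 'origin': array([ 448.43851468,   20.09090745, 1396.88756568]), 'orientation': array([-0.03033604,  0.02378824,  0.71078815, -0.70234896])}
{'mtx': array([[539.5108908 ,   0.        , 286.49991243],
       [  0.        , 539.5108908 , 218.58537821],
       [  0.        ,   0.        ,   1.        ]]), 'D': array([-0.20484209,  0.        ,  0.        ,  0.        ,  0.        ]), 'origin': array([1264.54180407,  197.95800553, 1304.20992075]), 'orientation': array([0.1659387 , 0.21561599, 0.75669991, 0.59445718])}
```

View pics/top.png

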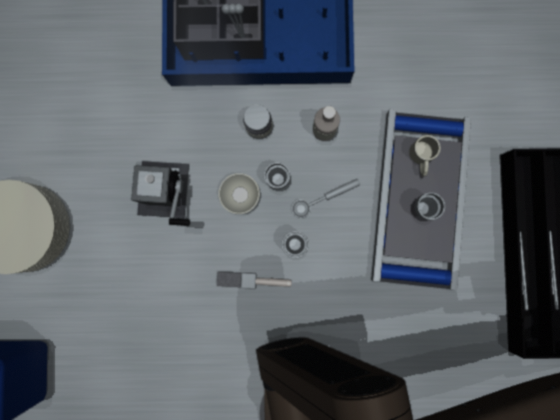

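View pics/scene.png

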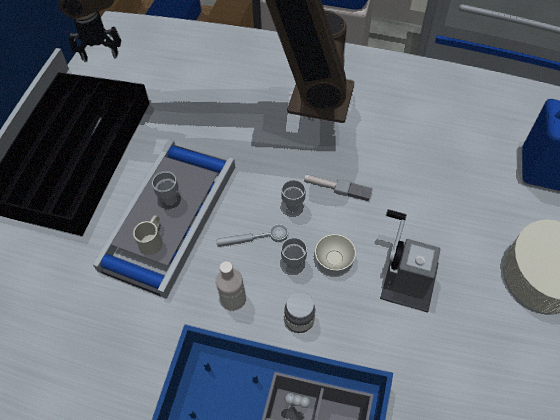

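Top: loose beakers at (278,177) and (295,243), the carrier beaker at (429,207) with the mug at (427,150), and the bowl at (240,194). The spoon head is at (302,209), the brush at (255,281), and the box at (152,185) with its bar near (180,221). The scene view agrees.

```bash
python3 - <<'E'
from h import *
P=np.load('top.npy'); Q=np.load('scene.npy')
A=np.vstack([P.reshape(-1,3),Q.reshape(-1,3)])
for nm,C in(('top',P),('scene',Q)):
  C=C.reshape(-1,3)
  for n,u,v,z0,z1 in (('c1',278,177,80,97),('c2',295,243,80,97),('a',429,207,132,149),('mug',427,150,110,130),('bowl',240,194,32,46),('salt',257,119,90,106),('spray',326,122,60,200)):
    c=P[v-6:v+7,u-6:u+7].reshape(-1,3); c=np.nanmean(c,0)[:2]
    for r in (75,60,48):
      k=(np.hypot(*(C[:,:2]-c).T)<r)&(C[:,2]>z0)&(C[:,2]<z1); X=C[k]
      if len(X)<5: break
      c=cv2.minEnclosingCircle(X[:,:2].astype(np.float32)); rad=c[1]; c=np.array(c[0])
    print(nm,n,k.sum(),c.round(1),round(rad,1),np.nanpercentile(X[:,2],[5,50,95]).round(1) if len(X) else '', np.ptp(X[:,:2],0).round() if len(X) else '')
def roi(C,u0,u1,v0,v1): return P[v0:v1,u0:u1].reshape(-1,3)
for nm,C in(('top',P),('scene',Q)):
  C=C.reshape(-1,3); 
  b0=P[182,150]; print('box px',b0)
  k=(np.hypot(*(C[:,:2]-b0[:2]).T)<110)
  X=C[k]; T=X[(X[:,2]>128)&(X[:,2]<142)]; print(nm,'boxtop',cv2.minAreaRect(T[:,:2].astype(np.float32)))
  k=(np.hypot(*(C[:,:2]-P[221,181][:2]).T)<50)&(C[:,2]>148); X=C[k]
  if len(X)>4: print('bar',len(X),cv2.minAreaRect(X[:,:2].astype(np.float32)),X[:,2].max())
  print(P[221,181],P[218:225:3,172:192:3].round().tolist())
C=P.reshape(-1,3); X=C[(C[:,2]>45)&(C[:,2]<56)&(C[:,1]<-200)&(C[:,1]>-520)&(C[:,0]>150)&(C[:,0]<700)]
print('plate',cv2.minAreaRect(X[:,:2].astype(np.float32)),np.median(X[:,2]))
E
```

```text
top c1 114 [625.5  53.6] 33.5 [82.3 88.6 93.2] [66. 64.]
top c2 97 [447.3   9.4] 33.3 [85.1 89.5 92.9] [63. 64.]
top a 156 [ 537.5 -322.3] 33.7 [133.3 140.2 145.2] [65. 67.]
top mug 200 [ 670.7 -324.2] 44.9 [110.9 118.8 125.3] [89. 65.]
top bowl 57 [584.2 156.9] 47.9 [32.2 34.2 38.7] [91. 95.]
top salt 515 [775.2 103.7] 33.4 [ 95.   99.3 103.2] [66. 65.]
top spray 641 [761.  -75.1] 33.1 [ 76.  129.8 191.3] [63. 65.]
scene c1 183 [624.2  52.8] 34.8 [80.9 88.7 93.9] [68. 67.]
scene c2 178 [446.3   9.4] 35.9 [80.9 88.4 95.2] [69. 67.]
scene a 193 [ 536.1 -325.4] 34.8 [132.9 140.9 146.4] [66. 66.]
scene mug 241 [ 672.8 -325.6] 45.6 [111.1 119.7 127.1] [91. 66.]
scene bowl 83 [580.9 158.3] 47.8 [32.7 36.2 43.4] [73. 93.]
scene salt 560 [774.4 103.7] 33.3 [ 96.4 101.  104.6] [64. 66.]
scene spray 862 [763.2 -76.5] 34.3 [ 69.6 129.2 192. ] [66. 65.]
box px [602.60137918 364.72151929 147.12140528]
top boxtop ((589.3588256835938, 356.5572509765625), (116.66866302490234, 112.02928924560547), 84.81513977050781)
bar 175 ((513.6947021484375, 288.95263671875), (50.99679183959961, 34.72967529296875
[... 805 characters left out ...]
39453125), 78.67346954345703) 168.8812309831642
[505.03918129 284.34687744 163.90445463] [[[513.0, 308.0, 158.0], [513.0, 300.0, 158.0], [513.0, 292.0, 161.0], [513.0, 285.0, 159.0], [513.0, 279.0, 156.0], [512.0, 271.0, 157.0], [520.0, 295.0, 1.0]], [[505.0, 306.0, 162.0], [505.0, 298.0, 166.0], [505.0, 291.0, 167.0], [505.0, 284.0, 164.0], [505.0, 277.0, 162.0], [505.0, 270.0, 165.0], [505.0, 266.0, 149.0]], [[498.0, 307.0, 159.0], [498.0, 301.0, 155.0], [498.0, 293.0, 157.0], [498.0, 286.0, 158.0], [498.0, 278.0, 158.0], [498.0, 270.0, 163.0], [504.0, 294.0, 5.0]]]
plate ((522.9758911132812, -321.1212158203125), (220.77816772460938, 375.4467468261719), 83.33493041992188) 50.75338676071215
```

jog_arm(series=[[0,0,0,9.4,0],[0,0,0,9.38,0],[0.04,-0.045,0,0,0],[0.04,-0.045,0,0,0],[0.04,-0.045,0,0,0],[0.04,-0.045,0,0,0],[0.04,-0.045,0,0,0],[0,0,0,0,0]])

```text
clock: 1.1
tcp_pos: [419.5, -410.9, 404.2]
tool_rot: [1.0, 0.003, -0.0, -0.001]
ft_force: [-0.0, 0.1, -0.0]
width: 0.997
```

```bash
cat >> h.py <<'E'
def rim(zr,guess,f=None,tol=9):
    s,p,d,m=grab('wrist',f); P=cloud(s,d,m).reshape(-1,3)
    c=np.array(guess,float)
    k=(np.hypot(*(P[:,:2]-c).T)<60)&(abs(P[:,2]-zr)<tol); X=P[k]
    if len(X)<30: print('few',len(X)); return s,None
    c,r=cv2.minEnclosingCircle(X[:,:2].astype(np.float32))
    from scipy.optimize import least_squares
    q=least_squares(lambda q:np.hypot(X[:,0]-q[0],X[:,1]-q[1])-q[2],[*c,32],loss='soft_l1').x
    print('rim n',len(X),'enc',np.round(c,1),round(r,1),'fit',q.round(1),'z95',np.percentile(X[:,2],[50,95]).round(1))
    return s,q
E
python3 - <<'E'
from h import *
s,q=rim(142,(537,-323.5),'w1.png')
print(s['clock'],s['tcp_pos'],s['tool_rot'],manip.camera_model('wrist')['T_tool_cam'])
E
```

```text
rim n 2078 enc [ 536.5 -325.5] 33.6 fit [ 536.4 -326.2   31.6] z95 [141.1 142.9]
1.1 [ 419.50390769 -410.8654861   404.21437993] [ 9.99995557e-01  2.89770192e-03 -9.84298728e-05 -6.92380095e-04] [[ 2.85353604e-04  9.57140452e-01  2.89624021e-01  7.44510971e+01]
 [ 9.99999911e-01 -1.82869002e-04 -3.80915433e-04  4.62397734e-01]
 [-3.11626314e-04  2.89624103e-01 -9.57140419e-01  3.07760640e+01]
 [ 0.00000000e+00  0.00000000e+00  0.00000000e+00  1.00000000e+00]]
```

View pics/w1.png

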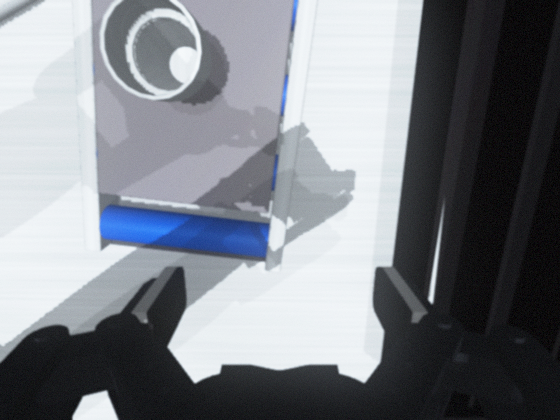

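The wrist view shows the carrier beaker's rim at pixel (150,45), clear of the mug. It measures (536.4, -325.7), so I'm going on to the near loose beaker.

jog_arm(series=[[0.003,-0.052,0,0.3,0],[0.003,-0.052,0,0,0],[0.003,-0.052,0,0,0],[0.003,-0.052,0,0,0],[0.003,-0.052,0,0,0],[0.003,-0.052,0,0,0],[0.005,-0.055,0,0,0],[0.005,-0.053,0,0,0]])

```text
clock: 2.15
tcp_pos: [447.2, 6.2, 404.8]
tool_rot: [1.0, -0.004, 0.0, 0.0]
ft_force: [1.0, -0.4, -0.1]
width: 0.998
```

jog_arm(series=[[0,0,0.05,0,0],[0,0,0,0,0]])

```text
clock: 2.4
tcp_pos: [446.0, 5.6, 351.0]
tool_rot: [1.0, -0.003, -0.005, -0.001]
ft_force: [-0.4, -0.9, 0.3]
width: 0.999
```

```bash
python3 - <<'E'
from h import *
s,q=rim(90,(447,9.4),'w2.png')
print(s['clock'],s['tcp_pos'],s['tool_rot'],s['joints'])
E
```

```text
rim n 1519 enc [446.9   8.9] 33.5 fit [447.7   8.9  31.5] z95 [89.5 90.9]
2.4 [445.95369023   5.64879789 350.95957208] [ 9.99985687e-01 -2.78030556e-03 -4.50761660e-03 -7.59940402e-04] [-2.15475309e-01 -1.83403188e-01  2.16791266e+00 -4.54094351e-04
  1.16621617e+00  1.36106235e+00]
```

View pics/w2.png

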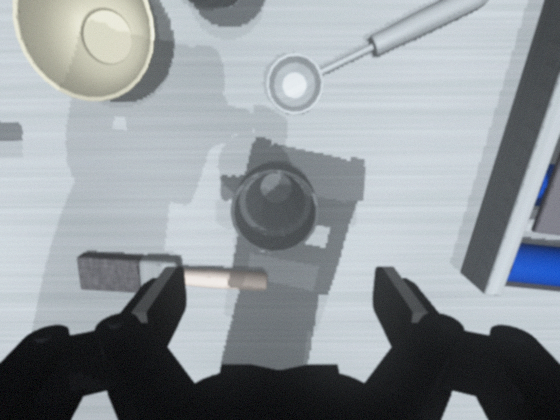

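The beaker sits centred in the wrist view at (275,207), between the fingers. The spoon and brush lie low and clear, so I'm going down to grasp.

jog_arm(series=[[0.001,-0.003,0.02,0,0],[0,0,0.04,0,0],[0,0,0.04,0,0],[0,0,0.024,0,0],[0,0,0,0,0]])

```text
clock: 3.08
tcp_pos: [448.6, 7.5, 230.7]
tool_rot: [1.0, -0.004, -0.001, -0.0]
ft_force: [-0.1, 0.1, 0.4]
width: 1.009
```

jog_arm(series=[[0,0,0,0,0.6],[0,0,0,0,0.6],[0,0,0,0,0.6],[0,0,0,0,0.6],[0,0,0,0,0.6]], newtons=35)

```text
clock: 3.7
tcp_pos: [449.6, 8.4, 233.4]
tool_rot: [1.0, -0.002, 0.002, 0.001]
ft_force: [-0.9, -1.1, 7.0]
width: 0.769
```

jog_arm(series=[[0,0,-0.02,0,0.6],[0,0,-0.05,0,0.6],[0,0,-0.06,0,0.6],[0,0,-0.06,0,0.6],[0.0,0.055,0,0,0.6],[0.0,0.055,0,0,0.6],[0,0,0,0,0.6]])

```text
clock: 4.58
tcp_pos: [447.3, -103.8, 421.4]
tool_rot: [1.0, -0.005, 0.001, 0.001]
ft_force: [-0.6, 0.2, -1.6]
width: 0.776
```

```bash
python3 - <<'E'
from h import *
s=manip.state(); t=s['tcp_pos']; print(t,s['width'],s['ft_force'],R.from_quat(s['tool_rot']).as_matrix().round(4).tolist())
s,p,d,m=grab('wrist','w3.png'); P=cloud(s,d,m)
L=(P-s['tcp_pos'])@R.from_quat(s['tool_rot']).as_matrix()
np.save('w3.npy',L)
for r in range(100,420,12): print(r,[tuple(int(x) for x in L[r,c]) if np.isfinite(L[r,c,0]) else None for c in (220,250,280,310,340)])
E
```

```text
[ 447.31932514 -103.76628913  421.44736159] 0.7757619720010985 [-0.59111022  0.21402979 -1.56387361] [[0.9999, -0.0104, 0.0011], [-0.0104, -0.9999, -0.0012], [0.0011, 0.0012, -1.0]]
100 [(90, -67, 421), (90, -33, 422), (90, 1, 421), (90, 36, 421), (90, 70, 420)]
112 [(77, -68, 421), (77, -33, 421), (77, 1, 420), (77, 36, 422), (77, 71, 421)]
124 [(63, -69, 421), (63, -33, 420), (63, 1, 420), (63, 36, 421), (63, 72, 420)]
136 [(49, -69, 421), (49, -34, 422), (49, 1, 421), (49, 37, 421), (49, 73, 421)]
148 [(35, -70, 422), (35, -34, 420), (35, 1, 423), (35, 37, 420), (35, 74, 421)]
160 [(21, -71, 421), (21, -34, 421), (21, 1, 420), (21, 38, 420), (21, 74, 420)]
172 [(6, -72, 421), (7, -35, 419), (6, 1, 421), (6, 38, 421), (6, 75, 420)]
184 [(-8, -72, 420), (-8, -35, 420), (-8, 1, 420), (-8, 39, 422), (-8, 76, 421)]
196 [(-23, -73, 420), (-23, -36, 422), (-23, 1, 420), (-23, 39, 421), (-23, 77, 421)]
208 [(-39, -74, 420), (-38, -36, 419), (-39, 1, 420), (-39, 39, 420), (-39, 77, 421)]
220 [(-55, -75, 420), (26, -13, 173), (30, 0, 164), (25, 15, 176), (-55, 78, 420)]
232 [(-71, -76, 420)
[... 594 characters left out ...]
 -14, 172), (-28, 1, 178), (-25, 16, 173), (-14, 28, 158)]
328 [(-17, -25, 152), (-30, -14, 170), (-32, 1, 172), (-29, 16, 168), (-16, 27, 152)]
340 [(-19, -25, 147), (-30, -13, 161), (-33, 0, 164), (-30, 15, 161), (-18, 26, 146)]
352 [(-21, -24, 142), (-30, -12, 153), (-33, 0, 156), (-30, 14, 152), (-22, 26, 144)]
364 [(-281, -87, 421), (-29, -12, 145), (-33, 0, 149), (-30, 14, 145), (-280, 91, 420)]
376 [(11, -14, 95), (11, -6, 95), (12, 0, 95), (11, 8, 95), (12, 15, 94)]
388 [(11, -13, 92), (11, -6, 91), (10, 0, 92), (11, 7, 92), (12, 15, 91)]
400 [(20, -11, 80), (12, -6, 87), (11, 0, 88), (11, 7, 88), (20, 12, 80)]
412 [(20, -10, 77), (12, -5, 84), (11, 0, 85), (11, 7, 85), (20, 12, 77)]
```

View pics/w3.png

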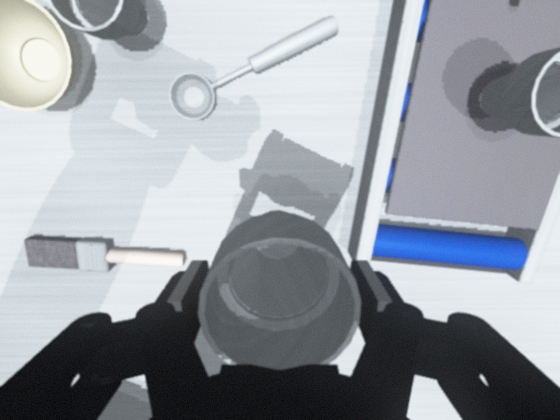

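The beaker hangs straight in the jaws, its rim at (280,300) and its foot 232 mm below the TCP. Its centre is at about (-2.8, +0.8) in the tool frame. I'm carrying it over to the carrier beaker.

jog_arm(series=[[0.015,0.03,0,-0.6,0.6],[0.019,0.045,0,0,0.6],[0.019,0.045,0,0,0.6],[0.019,0.045,0,0,0.6],[0.015,0.04,0,0,0.6],[0.005,0.016,0,0,0.6],[0,0,0,0,0.6],[0,0,0,0,0.6]])

```text
clock: 5.62
tcp_pos: [540.5, -320.2, 420.6]
tool_rot: [1.0, 0.003, -0.0, -0.001]
ft_force: [0.5, 0.3, -1.5]
width: 0.772
```

```bash
python3 - <<'E'
from h import *
L=np.load('w3.npy')[200:370,190:370].reshape(-1,3)
X=L[(L[:,2]>139.5)&(L[:,2]<148)&(np.hypot(L[:,0]+3,L[:,1])<40)&(np.hypot(L[:,0]+3,L[:,1])>27)]
print(len(X),cv2.minEnclosingCircle(X[:,:2].astype(np.float32)), X[:,2].min())
U=X[X[:,2]<145]; print(np.linalg.lstsq(np.c_[U[:,:2],np.ones(len(U))],U[:,2],rcond=None)[0])
s=manip.state(); print(s['tcp_pos'],s['ft_force'],R.from_quat(s['tool_rot']).as_matrix().round(4).tolist())
E
```

```text
4603 ((2.0218706130981445, 0.6997262835502625), 37.66352081298828) 139.5055764637603
[2.84193398e-03 1.44570769e-02 1.43196672e+02]
[ 540.52358346 -320.19122797  420.6188654 ] [ 0.54853719  0.31455593 -1.47624896] [[1.0, 0.0067, -0.0006], [0.0067, -1.0, 0.0011], [-0.0006, -0.0011, -1.0]]
```

jog_arm(series=[[-0.0013,0.0046,0.02,0.4,0.6],[0,0,0.02,0,0.6],[0,0,0,0,0.6],[0,0,0,0,0.6]])

```text
clock: 6.12
tcp_pos: [539.3, -326.4, 380.3]
tool_rot: [1.0, -0.001, -0.0, -0.0]
ft_force: [0.4, -0.5, -0.5]
width: 0.776
```

jog_arm(series=[[0,-0.0014,0.015,0,0.6],[0,0,0.015,0,0.6],[0,0,0,0,0.6],[0,0,0,0,0.6]])

```text
clock: 6.62
tcp_pos: [539.3, -325.1, 350.6]
tool_rot: [1.0, -0.001, -0.0, -0.0]
ft_force: [-0.8, 0.2, -0.9]
width: 0.773
```

```bash
python3 - <<'E'
from h import *
for i in range(4):
  s,p,d,m=grab('wrist','w4.png' if i==0 else None); print(s['tcp_pos'].round(2),s['ft_force'].round(2))
P=cloud(s,d,m).reshape(-1,3)
k=(np.hypot(P[:,0]-537,P[:,1]+326)<45)
for z0,z1 in((137,146),(201,210)):
  X=P[k&(P[:,2]>z0)&(P[:,2]<z1)]; print(z0,len(X),X[:,:2].min(0).round(1),X[:,:2].max(0).round(1))
E
```

```text
[ 539.33 -325.12  350.6 ] [-0.82  0.21 -0.88]
[ 539.4  -325.21  351.06] [ 0.42  0.76 -1.  ]
[ 539.44 -325.21  351.36] [ 0.29 -0.79 -0.53]
[ 539.45 -325.2   351.46] [ 0.68 -0.67 -0.69]
137 1519 [ 516.  -358.3] [ 570.2 -293.6]
201 5768 [ 505.3 -369.9] [ 570.2 -282.2]
```

View pics/w4.png

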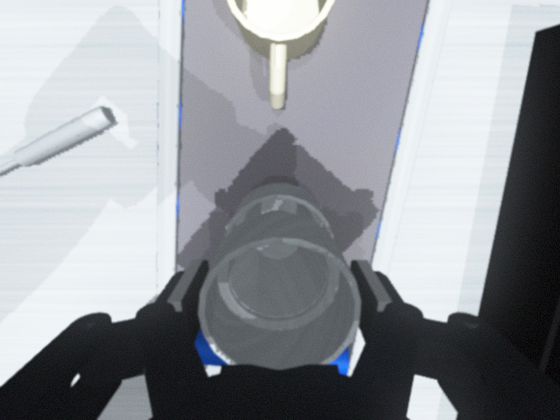

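The foot has started into the rim and is symmetric, at about (280,215). The mug handle is clear at (278,75). Both centres agree within 1 mm, so I'm lowering.

jog_arm(series=[[0,0,0.006,0,0.6],[0,0,0.006,0,0.6],[0,0,0.006,0,0.6],[0,0,0.005,0,0.6],[0,0,0,0,0.6]])

```text
clock: 7.45
tcp_pos: [539.1, -324.9, 326.9]
tool_rot: [1.0, -0.001, -0.001, -0.0]
ft_force: [0.2, 0.9, -1.4]
width: 0.777
```

jog_arm(series=[[0,0,0.003,0,0.6],[0,0,0.003,0,0.6],[0,0,0.002,0,0.6],[0,0,0,0,0.6]])

```text
clock: 7.95
tcp_pos: [539.3, -325.1, 320.0]
tool_rot: [1.0, -0.001, 0.0, 0.0]
ft_force: [0.0, -0.3, -0.9]
width: 0.773
```

jog_arm(series=[[0,0,0.001,0,0.6],[0,0,0.001,0,0.6],[0,0,0.001,0,0.6],[0,0,0,0,0.6]])

```text
clock: 8.45
tcp_pos: [539.8, -325.9, 319.4]
tool_rot: [1.0, -0.001, 0.001, 0.002]
ft_force: [-1.7, -0.8, 6.4]
width: 0.77
```

jog_arm(series=[[0,0,0,0,0.2],[0,0,0,0,0.15],[0,0,0,0,0],[0,0,0,0,0],[0,0,-0.02,0,0],[0,0,-0.04,0,0],[0,0,-0.04,0,0],[0,0,0,0,0]])

```text
clock: 9.45
tcp_pos: [539.9, -325.5, 423.8]
tool_rot: [1.0, -0.001, 0.004, 0.004]
ft_force: [0.8, -0.4, 0.4]
width: 1.003
```

```bash
python3 - <<'E'
from h import *
s,q=rim(176,(536.5,-325.6),tol=6)
s,q=rim(142,(536.5,-325.6),tol=4)
print(s['clock'],s['tcp_pos'])
E
```

```text
rim n 1496 enc [ 536.3 -325.5] 33.5 fit [ 537.  -325.5   31.5] z95 [175.7 177. ]
rim n 993 enc [ 538.2 -325.6] 32.7 fit [ 540.4 -325.6   28.8] z95 [144.5 145.9]
9.5 [ 539.54448418 -325.18657773  420.67560285]
```

jog_arm(series=[[0.011,-0.047,0,0,0],[0.011,-0.048,0,0,0],[0.011,-0.048,0,0,0],[0.011,-0.048,0,0,0],[0.011,-0.048,0,0,0],[0.011,-0.048,0,0,0],[0.011,-0.048,0,0,0],[0.01,-0.043,0,0,0]])

```text
clock: 10.55
tcp_pos: [626.7, 54.6, 414.8]
tool_rot: [1.0, -0.001, -0.002, -0.0]
ft_force: [0.7, -0.6, -0.1]
width: 0.998
```

jog_arm(series=[[0,0,0.05,0,0],[0,0,0.02,0,0],[0,0,0,0,0],[0,0,0,0,0]])

```text
clock: 11.05
tcp_pos: [627.4, 52.1, 348.1]
tool_rot: [1.0, -0.001, 0.001, 0.0]
ft_force: [0.8, -0.6, 0.1]
width: 1.002
```

```bash
python3 - <<'E'
from h import *
s,q=rim(90,(625,53.2))
print(s['clock'],s['tcp_pos'],R.from_quat(s['tool_rot']).as_matrix().round(4).tolist())
E
```

```text
rim n 1559 enc [624.9  52.8] 33.6 fit [625.8  52.8  31.5] z95 [89.5 90.9]
11.05 [627.38619914  52.10127701 348.09147777] [[1.0, -0.0028, 0.0019], [-0.0028, -1.0, -0.0002], [0.0019, 0.0002, -1.0]]
```

jog_arm(series=[[-0.002,-0.0007,0.03,0,0],[0,0,0.04,0,0],[0,0,0.03,0,0],[0,0,0.015,0,0],[0,0,0,0,0],[0,0,0,0,0]])

```text
clock: 11.85
tcp_pos: [625.8, 53.4, 233.8]
tool_rot: [1.0, -0.001, 0.002, 0.0]
ft_force: [0.1, -0.3, -0.4]
width: 1.001
```

jog_arm(series=[[0,0,0,0,0.6],[0,0,0,0,0.6],[0,0,0,0,0.6],[0,0,0,0,0.6],[0,0,0,0,0.6]], newtons=35)

```text
clock: 12.48
tcp_pos: [625.9, 53.5, 234.0]
tool_rot: [1.0, -0.001, 0.002, 0.0]
ft_force: [-0.2, 0.2, 6.2]
width: 0.775
```

jog_arm(series=[[0,0,-0.02,0,0.6],[0,0,-0.05,0,0.6],[0,0,-0.06,0,0.6],[0,0,-0.06,0,0.6],[0,0,-0.04,0,0.6],[0,0.02,0,0,0.6],[0,0.05,0,0,0.6],[0,0,0,0,0.6]])

```text
clock: 13.48
tcp_pos: [624.3, -19.8, 459.2]
tool_rot: [1.0, -0.003, -0.002, 0.0]
ft_force: [0.2, 0.2, -1.8]
width: 0.773
```

```bash
python3 - <<'E'
from h import *
s,p,d,m=grab('wrist','w5.png'); P=cloud(s,d,m)
L=(P-s['tcp_pos'])@R.from_quat(s['tool_rot']).as_matrix(); O=np.load('w3.npy')
print(s['tcp_pos'],R.from_quat(s['tool_rot']).as_matrix().round(4).tolist())
for r in (220,232,256,268,292,316,328,340,352):
  print(r,[(L[r,c].round(1).tolist(),O[r,c].round(1).tolist()) for c in (220,280,340)])
E
```

```text
[624.25884333 -19.79077665 459.19846242] [[1.0, -0.006, -0.0044], [-0.006, -1.0, -0.0003], [-0.0044, 0.0004, -1.0]]
220 [([-67.7, -82.5, 458.2], [-55.3, -75.3, 421.0]), ([32.5, 0.9, 157.0], [30.1, 0.9, 164.1]), ([-68.0, 86.6, 459.3], [-55.1, 78.8, 420.6])]
232 [([-85.7, -83.5, 458.4], [-71.4, -76.0, 420.3]), ([32.2, 0.8, 143.5], [30.2, 0.9, 149.0]), ([-86.3, 87.7, 460.0], [-71.8, 79.8, 421.1])]
256 [([22.4, -22.2, 143.6], [19.5, -23.5, 149.8]), ([-16.7, 1.2, 228.1], [-17.0, 1.2, 228.9]), ([22.4, 23.9, 143.4], [20.2, 24.9, 148.2])]
268 [([1.8, -28.7, 174.2], [17.9, -22.3, 142.4]), ([-19.6, 1.1, 216.3], [-21.0, 1.1, 219.1]), ([2.1, 30.5, 173.5], [17.3, 24.2, 143.6])]
292 [([-8.5, -28.3, 168.9], [-10.8, -29.1, 172.7]), ([-24.0, 1.1, 194.6], [-25.0, 1.1, 196.3]), ([-8.4, 30.2, 168.7], [-8.0, 30.1, 168.0])]
316 [([-14.1, -26.6, 157.4], [-14.8, -26.8, 158.4]), ([-25.9, 1.0, 174.3], [-28.5, 1.0, 178.1]), ([-13.6, 28.4, 156.7], [-14.7, 28.7, 158.3])]
328 [([-16.4, -25.8, 151.8], [-17.1, -26.0, 152.7]), ([-30.9, 1.0, 171.2], [-32.0, 1.0, 172.7]), ([-14.6, 27.1, 149.5], [-16.8, 27.7, 152.4])]
340 [([-18.4, -24.9, 146.4], [-19.4, -25.2, 147.6]), ([-31.2, 1.0, 162.3], [-33.1, 1.0, 164.7]), ([-17.4, 26.5, 145.2], [-18.8, 26.9, 146.9])]
352 [([-275.7, -90.4, 439.3], [-21.4, -24.4, 142.6]), ([-31.5, 1.0, 154.4], [-33.6, 1.0, 156.9]), ([-292.0, 99.0, 458.3], [-22.7, 26.6, 144.1])]
```

jog_arm(series=[[-0.009,0.03,0,-0.3,0.6],[-0.014,0.05,0,0,0.6],[-0.014,0.05,0,0,0.6],[-0.014,0.05,0,0,0.6],[-0.014,0.05,0,0,0.6],[-0.013,0.045,0,0,0.6],[-0.007,0.025,0,0,0.6],[0,0,0,0,0.6]])

```text
clock: 14.52
tcp_pos: [540.1, -317.9, 459.9]
tool_rot: [1.0, 0.001, -0.001, -0.001]
ft_force: [0.4, 0.7, -1.5]
width: 0.776
```

jog_arm(series=[[0,0.002,0.02,0,0.6],[0,0,0.02,0,0.6],[0,0,0,0,0.6],[0,0,0,0,0.6],[0,0,0,0,0.6]])

```text
clock: 15.15
tcp_pos: [541.0, -318.6, 422.8]
tool_rot: [1.0, 0.002, 0.001, 0.001]
ft_force: [-0.2, -0.8, -1.4]
width: 0.772
```

jog_arm(series=[[-0.0036,0.006,0,0.2,0.6],[0,0,0,0,0.6],[0,0,0.01,0,0.6],[0,0,0.01,0,0.6],[0,0,0.01,0,0.6],[0,0,0,0,0.6],[0,0,0,0,0.6]])

```text
clock: 16.02
tcp_pos: [537.2, -324.8, 391.7]
tool_rot: [1.0, 0.0, 0.0, 0.0]
ft_force: [-0.0, -0.6, -1.0]
width: 0.771
```

```bash
python3 - <<'E'
from h import *
for i in range(3):
  s,p,d,m=grab('wrist'); print(s['tcp_pos'].round(2),s['ft_force'].round(2))
P=cloud(s,d,m).reshape(-1,3)
k=(np.hypot(P[:,0]-537,P[:,1]+326)<45)
X=P[k&(P[:,2]>171)&(P[:,2]<180)]; print(len(X),X[:,:2].min(0).round(1),X[:,:2].max(0).round(1))
E
```

```text
[ 537.22 -324.78  391.74] [-0.03 -0.62 -0.97]
[ 537.27 -324.84  392.17] [ 0.24 -0.12 -1.86]
[ 537.28 -324.84  392.32] [-0.55 -0.89 -1.46]
1345 [ 516.8 -357.7] [ 569.8 -293.3]
```

jog_arm(series=[[0,0,0.008,0,0.6],[0,0,0.008,0,0.6],[0,0,0.008,0,0.6],[0,0,0.006,0,0.6],[0,0,0.003,0,0.6],[0,0,0,0,0.6],[0,0,0,0,0.6]])

```text
clock: 17.05
tcp_pos: [537.2, -324.8, 359.1]
tool_rot: [1.0, 0.0, 0.0, 0.0]
ft_force: [-0.4, -0.7, -0.9]
width: 0.771
```

jog_arm(series=[[0,0,0.002,0,0.6],[0,0,0.002,0,0.6],[0,0,0,0,0.6],[0,0,0,0,0.6]])

```text
clock: 17.55
tcp_pos: [537.1, -324.8, 354.7]
tool_rot: [1.0, 0.0, -0.0, -0.0]
ft_force: [0.3, 1.0, -0.4]
width: 0.772
```

jog_arm(series=[[0,0,0.001,0,0.6],[0,0,0.001,0,0.6],[0,0,0,0,0.6]])

```text
clock: 17.92
tcp_pos: [537.4, -324.9, 354.0]
tool_rot: [1.0, 0.0, 0.001, 0.001]
ft_force: [-0.7, 0.6, 3.8]
width: 0.775
```

Contact at the expected height, so I'm releasing.

jog_arm(series=[[0,0,0,0,0.2],[0,0,0,0,0.15],[0,0,0,0,0],[0,0,0,0,0],[0,0,-0.02,0,0],[0,0,-0.04,0,0],[0,0,-0.04,0,0],[0,0,0,0,0]])

```text
clock: 18.92
tcp_pos: [537.5, -325.0, 459.9]
tool_rot: [1.0, 0.0, 0.004, 0.004]
ft_force: [0.5, -0.1, -0.1]
width: 1.0
```

```bash
python3 - <<'E'
from h import *
s,q=rim(210,(536.5,-325.6),'w6.png',tol=6)
s,q=rim(176,(536.5,-325.6),tol=4)
print(s['clock'],s['tcp_pos'])
# bar/box fine estimate: lever bar from both saved clouds
for f in('top.npy','scene.npy'):
  C=np.load(f).reshape(-1,3); X=C[(C[:,2]>150)&(C[:,2]<172)&(C[:,0]>485)&(C[:,0]<518)&(C[:,1]>240)&(C[:,1]<330)]
  print(f,len(X),cv2.minAreaRect(X[:,:2].astype(np.float32)),X.min(0),X.max(0))
E
```

```text
rim n 1467 enc [ 536.7 -326. ] 33.5 fit [ 537.3 -326.    31.5] z95 [209.7 211. ]
rim n 916 enc [ 538.4 -325.9] 32.5 fit [ 538.8 -325.9   27.4] z95 [179.  179.9]
18.975 [ 537.25203207 -324.80454138  456.70225042]
top.npy 159 ((506.10101318359375, 289.6630859375), (50.99679183959961, 19.476030349731445), 84.65497589111328) [495.27900439 264.62347717 150.64935898] [517.81983267 314.85921449 167.91690715]
scene.npy 149 ((505.7183837890625, 289.5567626953125), (50.850276947021484, 19.185195922851562), 84.20932006835938) [494.61566043 264.04734556 151.00463944] [517.79978134 314.56307996 168.88123098]
```

View pics/w6.png

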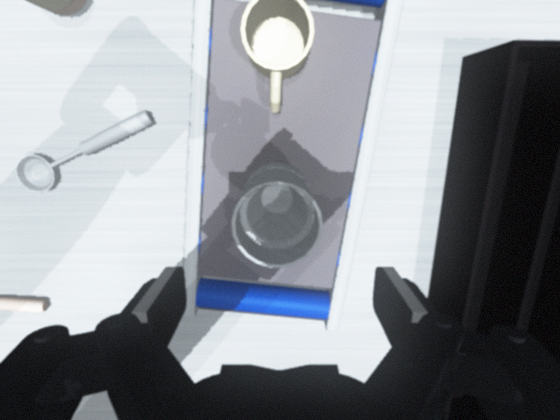

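All three are nested: the rim is at z=210, at (536.7, -326.0), seen centred at (278,225), and the mug is untouched. The bar is at (505.9, 289.6), with the box yawed about -5.4°. I'm going there with the fingers shut.

jog_arm(series=[[-0.002,-0.045,0,0,0.3],[-0.002,-0.05,0,0,1],[-0.002,-0.05,0,0,1],[-0.002,-0.05,0,0,1],[-0.002,-0.05,0,0,1],[-0.002,-0.05,0,0,1],[-0.002,-0.05,0,0,1],[-0.002,-0.05,0,0,1]], newtons=30)

```text
clock: 20.02
tcp_pos: [520.5, 71.8, 451.1]
tool_rot: [1.0, -0.0, -0.001, -0.0]
ft_force: [-0.3, -0.5, -0.6]
width: 0.0
```

jog_arm(series=[[-0.003,-0.05,0,0,1],[-0.003,-0.05,0,0,1],[-0.003,-0.05,0,0,1],[-0.003,-0.05,0.0,0,1],[-0.003,-0.01,0.02,0,1],[-0.002,0,0.02,0,1],[0,0,0,0,1],[0,0,0,0,1]])

```text
clock: 21.02
tcp_pos: [504.5, 279.1, 412.5]
tool_rot: [1.0, -0.001, -0.0, 0.0]
ft_force: [0.0, 0.1, 0.5]
width: -0.001
```

jog_arm(series=[[-0.001,-0.004,0.025,0,1],[0,0,0.025,0,1],[0,0,0.015,0,1],[0,0,0,0,1],[0,0,0,0,1]])

```text
clock: 21.65
tcp_pos: [503.7, 284.2, 349.1]
tool_rot: [1.0, -0.0, 0.001, -0.0]
ft_force: [-0.3, 0.2, -0.7]
width: -0.001
```

```bash
python3 - <<'E'
from h import *
s,p,d,m=grab('wrist','w7.png'); P=cloud(s,d,m).reshape(-1,3); print(s['tcp_pos'],s['ft_force'])
X=P[(P[:,2]>148)&(P[:,2]<168)&(P[:,0]>485)&(P[:,0]<520)&(P[:,1]>250)&(P[:,1]<330)]
print(len(X),X.min(0),X.max(0))
E
```

```text
[503.65930766 284.15297332 349.11367175] [-0.27750665  0.21904345 -0.71486892]
2478 [495.32754014 264.5805398  148.51234809] [519.99377443 314.76646443 163.95492888]
```

View pics/w7.png

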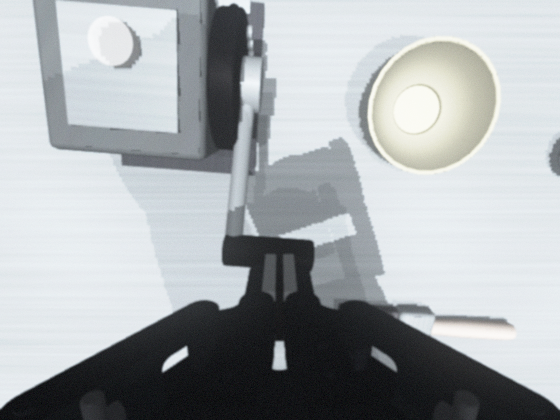

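The fingertips are over the bar at (268,252), right of the lever. The bowl and brush are clear, so I'm pressing along the arc.

jog_arm(series=[[0,0,0.012,0,1],[-0.002,0,0.007,0,1],[-0.002,0,0.007,0,1],[-0.002,0,0.007,0,1],[-0.001,0,0.007,0,1],[-0.001,0,0.007,0,1],[0,0,0,0,1]])

```text
clock: 22.58
tcp_pos: [494.1, 285.0, 301.4]
tool_rot: [1.0, 0.0, -0.002, -0.001]
ft_force: [-7.2, 0.4, 9.0]
width: 0.004
```

jog_arm(series=[[0,0,0.008,0,1],[0.001,0,0.008,0,1],[0.001,0,0.008,0,1],[0.001,0,0.008,0,1],[0,0,0,0,1]])

```text
clock: 23.2
tcp_pos: [497.3, 284.9, 269.3]
tool_rot: [1.0, -0.0, -0.002, -0.0]
ft_force: [-6.4, 1.2, 9.5]
width: -0.0
```

jog_arm(series=[[0.002,0,0.005,0,1],[0.002,0,0.005,0,1],[0.001,0,0.005,0,1],[0.001,0,0.004,0,1],[0,0,0,0,1],[0,0,0,0,1]])

```text
clock: 23.95
tcp_pos: [503.7, 284.7, 250.6]
tool_rot: [1.0, 0.0, -0.001, -0.0]
ft_force: [-4.0, -0.3, 6.4]
width: 0.006
```

```bash
python3 - <<'E'
from h import *
s=manip.state(); print(s['clock'],s['tcp_pos'],s['ft_force'])
s,p,d,m=grab('wrist','w8.png'); P=cloud(s,d,m).reshape(-1,3)
X=P[(P[:,2]>40)&(P[:,2]<110)&(P[:,0]>485)&(P[:,0]<515)&(P[:,1]>293)&(P[:,1]<309)]
print(len(X),X.min(0),X.max(0),np.percentile(X[:,2],[50,90,98]))
for n in('top','scene'):
  s,p,d,m=grab(n,n+'2.png'); C=cloud(s,d,m).reshape(-1,3)
  # bar end nearest box, not covered by fingers
  X=C[(C[:,2]>30)&(C[:,2]<130)&(C[:,0]>480)&(C[:,0]<516)&(C[:,1]>300)&(C[:,1]<318)]
  print(n,len(X),np.percentile(X[:,2],[10,50,90,98]).round(1) if len(X) else '')
  k=(np.hypot(C[:,0]-536.5,C[:,1]+325.7)<45)&(C[:,2]>200); print('stack',cv2.minEnclosingCircle(C[k][:,:2].astype(np.float32)),np.percentile(C[k][:,2],[50,98]))
i=cv2.imread('pics/scene2.png'); cv2.imwrite('pics/crop.png',np.hstack([cv2.resize(i[180:320,340:480],(400,400)),cv2.resize(i[130:300,80:250],(400,400))]))
E
```

```text
23.95 [503.71681053 284.65627559 250.58653523] [-3.99620933 -0.31673899  6.40948938]
1174 [497.3533221  293.00362731  66.2977169 ] [514.9917628  308.99924218 109.18497468] [ 76.47176459 100.2428419  107.06680689]
top 0 
stack ((537.5803833007812, -322.7341003417969), 33.98542404174805) [208.22499912 213.19997858]
scene 42 [ 71.4  78.3 127.5 129.9]
stack ((536.0562744140625, -325.0838317871094), 36.95361328125) [207.91158582 215.00274296]
```

View pics/crop.png

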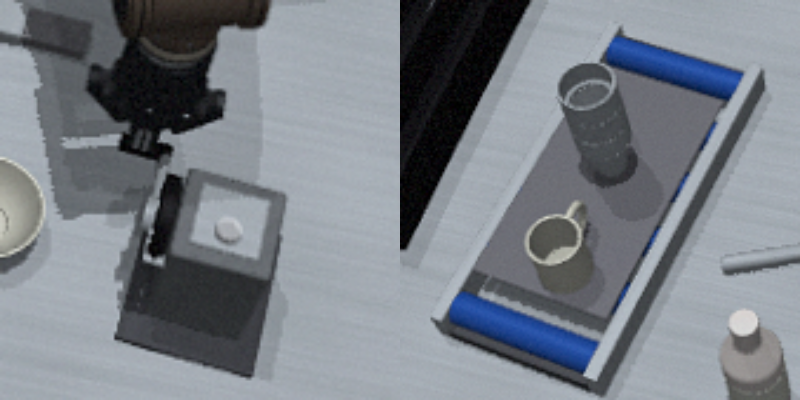

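The crop shows the fingers on the lowered bar at (145,145) and a straight stack on the plate at (600,120). The tip height implies about 0.88 rad. I'm holding here to complete the dwell.

jog_arm(series=[[0,0,0.001,0,1],[0,0,0,0,1],[0,0,0,0,1],[0,0,0,0,1],[0,0,0,0,1],[0,0,0,0,1],[0,0,0,0,1]])

```text
clock: 24.98
tcp_pos: [503.8, 284.7, 250.0]
tool_rot: [1.0, 0.0, -0.001, -0.0]
ft_force: [-5.1, -0.6, 7.8]
width: -0.002
```

```bash
python3 - <<'E'
from h import *
s=manip.state(); print(s['clock'],s['tcp_pos'],s['ft_force'])
if 240<s['tcp_pos'][2]<256 and s['ft_force'][2]>4: print(manip.close_job()); s=manip.state(); print(s['tcp_pos'],s['ft_force'])
E
```

```text
24.975 [503.82913365 284.67126533 249.9631343 ] [-5.13414005 -0.62831474  7.81999881]
the job is handed in; nothing more can be done
None
the job is handed in; nothing more can be done
```

I nested both loose beakers in the one on the carrier plate and let go of them. I then pressed the dial into its third notch and handed the job in at 25 s, still holding it. No verdict was reported.

- **Stack:** after each release the wrist camera put the top rim within about 1 mm of the expected height (176 mm, then 210 mm). The rim centres agreed within about 1 mm.
- **Dial:** I worked the angle out from the fingertip height, about 0.89 rad, and did not read the joint itself. The wrist force was about 8 N up and about 5 N sideways. The wrist camera's median bar height agreed, but the fingers partly hid the bar: the scene camera saw only a few points of it and the top camera none.
- **Disagreement:** the top camera put the stack centre about 3 mm off in y from the other two cameras. It showed a similar offset for the carrier beaker at the start, so I took it as a calibration error.
- **Other things:** I noticed nothing moved in the pictures, but did not measure the other items again at the end.

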